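# Lean a machined cover against the angle plate and scan its label

## Robot

A 7-joint arm with a two-finger parallel gripper is mounted at the origin on the work surface. World frame = base frame: x ahead of the robot, y to its left, z up, the work surface at z = 0. Lengths are in mm, angles in rad, forces in N, time in s.
With the tool pointing down it reaches from about 425 to 800 mm from the base axis. Payload 8.3 kg.
Tool frame: the origin (TCP) lies at the very end of the fingers, on their centre line; the grasp point (between the pads) lies 19 mm behind it; z points along the fingers, y is the line along which they close (so a half turn about z gives the same grasp; the last joint's range is limited). The gripper opens to 85 mm and grips with 20 to 120 N. Pads are 22 mm wide; open, the fingers measure 114 mm over their backs; the gripper's body (76 mm by 85 mm) begins 54 mm behind the grasp point. The pads swing forward as they close: fully open they stand 13 mm farther back than shut.
Start: joints at [1.045, 0.383, 0.016, 1.37, -0.006, 1.388, -0.046], TCP at [279.067, -559.218, 231.279] pointing down, gripper open.
Joint ranges: [-2.95, 2.95], [-0.25, 2.06], [-1.52, 1.56], [0.18, 2.33], [-1.44, 4.58], [0.02, 2.06], [-3.01, 3.01]. Speed limits (rad/s): [2.39, 2.39, 3.01, 3.01, 3.14, 3.14, 3.14].

## Interface

Orientations are given as a unit quaternion [w, x, y, z].
In Python, from cell import ctrl, viewer gives the robot as it stands.
- The arm moves only by the tool apply_moves, never from a script. Its arguments are lists of equal length, an entry for each row: "dp": the shift along the tool's x, y, z in mm, a list of three; "turn": the turn about the tool's z in rad. A call has 1 to 5 rows; each row is the pose to reach, as a shift and turn from the pose commanded when the call began, along the tool's axes at that moment; what a row does not reach only later rows make up. A row lasts 1/8 s, in which the tool goes at most 62.5 mm and 10.7 degrees, less where a joint would pass 70% of its speed; a pose out of reach is approached as far as the arm can. A call with a gripper value outside its range is refused whole. "hand" is the finger opening in mm, from 0 to 85.4, set as the call begins (left out, the last holds). The fingers move at their own pace and stop on an object; "squeeze" is the grip in N (left out, the last holds). Time passes only in rows, so rows that repeat a pose let the fingers close. It gives the time, the measured TCP pose, the force, the opening and the grip force at its end, in the units of the state.
- ctrl.state(): the state, without advancing time (a new reading comes with each control period).
- viewer.grab_frame(name): name is "side" or "top" or "wrist"; returns a dict with "img" (480x640x3 uint8, red, green, blue), "fx", "fy", "cx", "cy" (pixels), "dist" ([k1, k2, p1, p2, k3] as OpenCV has them; the pictures are not rectified), "R" (3x3) and "t" (3): a world point X has camera coordinates R X + t. Camera axes: x right, y down, z forward; pixel columns grow to the right and rows downward; lengths in mm; the calibration is good to about 2 mm. A picture is of the moment at which its call begins. There is no depth.
- ctrl.close_job(): hands the job in; it is judged then, once.
The state is a dict: "t": time; "joints": joint angles; "joint_velocities": joint speeds; "joint_efforts": joint torques, N m; "ee_pos": TCP position; "orientation": TCP orientation; "contact_force": force on the tool from outside, world axes, zero at the start; "ft_torque": the same for the moment, N m; "gripper_width": finger opening in mm; "finger_force": force on a finger pad.
Only numpy, scipy, OpenCV 4.12 (cv2) and the standard library are available. Lean on these libraries where they do the work, as an engineer would, in place of code of your own. Each camera call takes 0.05 s, during which the arm holds its last target. There are 200 camera calls.

## Task

Take the tall labelled cover out of the rack, stand its lower edge on the bench in front of the low angle plate and let it lean back about 20 degrees against the plate's top front edge, centred and square, label facing away from the plate. With the cover let go, pick up the scanner, point its window squarely at the middle of the label from about 10 cm, hold it steady for a good second without touching the cover, and lay it back right way up on its mat. Leave the other two covers in the rack and do not disturb the bottle or the screwdriver lying close by.

Things in the scene. Friction and masses are not known exactly. Their poses are not given: they have to be found in the camera images.
- cover: The cover to lean: flat aluminium slab 10 mm thick (its x), 120 mm wide (y), 155 mm tall (z), about 0.42 kg; tallest and widest of the three in the rack, the only one with a paper label (on its -x face). Origin: centre of its lower edge face. Starts upright in one of the rack's slots, its axes along the rack's. Can be pinched across its thickness at the top edge
- label (a point): Middle of the paper label (54 x 34 mm, black bars) on the cover's -x face, on its centre line, 85 mm above the lower edge; axes as the cover's
- rack: Grey plastic rack, fixed, 184 mm (x) by 144 mm (y), 45 mm high. Three slots 55 mm apart along its x (at x = -55, 0, +55 mm), each 14 mm wide between ribs 37 mm high, floor 8 mm above the bench. Origin: centre of its underside. Covers stand in it across x and come out straight up
- stand: The angle plate: heavy grey iron L, fixed to the bench, 60 mm deep (x), 110 mm wide (y), 85 mm high. Its plain upright front face is at its x = -30 mm and looks to -x; two side ribs 55 mm high behind it. Origin: centre of its underside. The cover leans on it from the -x side, its top going over towards +x
- stand_edge (a point): Middle of the angle plate's top front edge, 85 mm above the bench; axes as the stand's
- scanner: Cordless bar scanner, 0.19 kg: 150 mm long (its x), handle 36 mm wide (y), 30 mm high (z), head (last 36 mm at +x) 48 mm wide. It looks along its +x. Origin: centre of its underside, about its centre of mass in plan. Lies on the mat, right way up (+z up), window end roughly along the mat's +x
- window (a point): Middle of the scanner's window, on its front end 75 mm ahead of its origin and 16 mm above its underside; axes as the scanner's, it looks along +x
- mat: The scanner's black rubber mat, fixed, 240 mm (x) by 110 mm (y), 4 mm thick. Origin: centre of its underside
- cover_mid: Another cover, no label, 10 x 90 x 115 mm tall, upright in the rack; origin at the centre of its lower edge. Leave it
- cover_narrow: Another cover, no label, 10 x 60 x 100 mm tall, upright in the rack; origin at the centre of its lower edge. Leave it
- bottle: Plain white bottle, 54 mm across, 145 mm tall, loose on the bench; origin at the centre of its underside. Leave it
- driver: Screwdriver lying on the bench 120 to 145 mm in front of the stand's origin, about parallel to its face; along its own x, handle to -x, 0.2 m long, 26 mm thick; origin mid-length on the underside. Leave it
- lamp_post: Small bench lamp, fixed: round foot 56 mm across, thin upright stem, white head 40 mm across, 245 mm high in all; origin at the centre of its foot. It and the bottle stand on either side of the angle plate, 125 to 135 mm from its middle along its y, either way round. Go round it
Mind the look-alikes: they are no part of the job. Of the things shaped like the stand, the grey one is meant.

How it is judged (in metres and radians):
On the way, in this order (a step that is already met when the one before it is completed fails the run):
1. the cover leans against the angle plate, let go and still (angle between cover's own z axis and vertical between 0.17 and 0.5 rad and x of stand_edge in the frame of cover between 0.001 and 0.01 m and y of stand_edge in the frame of cover between -0.025 and 0.025 m and angle between the y axis of cover and the y axis of stand, either way round below 0.21 rad and height (world z) of cover below 0.008 m and contact force between cover and stand above 0.15 N and contact force between cover and the fingers below 0.1 N and linear speed of cover below 0.02 m/s and angular speed of cover below 0.1 rad/s), for 0.3 s.
2. the held scanner looks at the leaning cover's label for 1 s, steady: 50 to 150 mm away, within 20 mm of its middle and 28 degrees of square (all of step 1 and x of label in the frame of window between 0.05 and 0.15 m and y of label in the frame of window between -0.02 and 0.02 m and z of label in the frame of window between -0.02 and 0.02 m and x of window in the frame of cover below -0.04 m and angle between the x axis of scanner and the x axis of cover, either way round below 0.5 rad and contact force between scanner and the fingers above 0.5 N and linear speed of scanner below 0.03 m/s and angular speed of scanner below 0.2 rad/s), for 1 s.
At the end, for the whole second after the job is handed in: Cover stands on the bench, leaning back 10 to 28 degrees on the angle plate's top front edge, label outwards, centred within 25 mm, square within 12 degrees; scanner flat on its mat, right way up, centre within 70 mm along and 50 mm across of the mat's; both let go and still (all of step 1 and x of scanner in the frame of mat between -0.07 and 0.07 m and y of scanner in the frame of mat between -0.05 and 0.05 m and height (world z) of scanner below 0.008 m and angle between scanner's own z axis and vertical below 0.1 rad and linear speed of scanner below 0.02 m/s and contact force between scanner and the fingers below 0.1 N); the robot touches nothing.
It fails at once if another cover is shifted by over 20 mm (distance of any of cover_mid, cover_narrow from where it was at the start of the episode above 0.02 m).
It fails at once if the bottle is knocked or moved (distance of bottle from where it was at the start of the episode above 0.03 m).
It fails at once if the screwdriver is knocked or moved (distance of driver from where it was at the start of the episode above 0.03 m).
It fails at once if the cover falls over (angle between cover's own z axis and vertical above 1.2 rad).
It fails at once if the scanner touches the cover (contact force between scanner and cover above 0.5 N).
It also fails if it takes over 67 s, if anything falls off the work surface, if the arm or the gripper's body presses on something with over 40 N, if the wrist force passes 120 N, or if a joint passes its speed limit or range.

## Working session

There is one attempt and no reset: what is moved stays moved. The work goes in short steps, Python scripts to look and compute and a tool call to move; the robot and the scene stay as the last step left them, time stands still between calls to the robot, and variables do not carry over. Pictures are saved under pics/ and viewed, at most 10 in all, crops included, and the job is handed in when it is done.

Besides the shell and the picture viewer there is one more tool, called as name(argument=value, ...), one argument or row to a line, values as JSON. apply_moves: Moves the arm, as the interface text tells. Its arguments: {"type":"object","properties":{"dp":{"type":"array","items":{"type":"array","items":{"type":"number"}}},"turn":{"type":"array","items":{"type":"number"}},"hand":{"type":"number"},"squeeze":{"type":"number"}},"required":["dp","turn"]}

```bash
ls; mkdir -p pics
cat > h.py <<'E'
import numpy as np, cv2, json
from cell import ctrl, viewer
def grab(n,save=None):
    f=viewer.grab_frame(n)
    if save:
        cv2.imwrite('pics/%s.png'%save,cv2.cvtColor(np.array(f['img']),cv2.COLOR_RGB2BGR))
        np.savez('pics/%s.npz'%save,**{k:np.array(f[k]) for k in f})
    return f
def K(f): return np.array([[f['fx'],0,f['cx']],[0,f['fy'],f['cy']],[0,0,1.]],float)
def back(f,uv,z):
    uv=np.array(uv,float).reshape(-1,1,2)
    n=cv2.undistortPoints(uv,K(f),np.array(f['dist'],float)).reshape(-1,2)
    R=np.array(f['R']);t=np.array(f['t']).ravel();c=-R.T@t
    d=np.c_[n,np.ones(len(n))]@R
    z=np.broadcast_to(np.array(z,float),len(n))
    return c+d*((z-c[2])/d[:,2])[:,None]
def proj(f,X):
    R=np.array(f['R'],float);return cv2.projectPoints(np.array(X,float).reshape(-1,3),cv2.Rodrigues(R)[0],np.array(f['t'],float).ravel(),K(f),np.array(f['dist'],float))[0].reshape(-1,2)
E
python3 - <<'E'
from h import *
for n in ('top','side','wrist'):
    f=grab(n,n+'0'); R=np.array(f['R']);print(n,f['fx'],(-R.T@np.array(f['t']).ravel()).round(),R[2].round(2))
print(ctrl.state())
E
```

```text
pics
top 593.6465112165389 [ 422.    2. 1299.] [ 0.14  0.01 -0.99]
side 548.007462686966 [109. 724. 585.] [ 0.49 -0.71 -0.51]
wrist 384.41382654994055 [ 354. -522.  374.] [-0.29 -0.14 -0.95]
{'t': 0.15, 'joints': array([ 1.04511181,  0.38402179,  0.0163882 ,  1.3709068 , -0.00627688,
        1.38820658, -0.04652655]), 'joint_velocities': array([ 2.02951674e-03, -2.52487788e-03,  1.31992534e-03, -4.90161119e-03,
        1.91212947e-03, -9.44473775e-04,  9.66806337e-05]), 'joint_efforts': array([ 2.46764015e-03, -6.28154683e+01,  8.45796727e-01, -3.72167516e+01,
        1.67370262e-02,  1.08920317e-02,  1.88131861e-05]), 'ee_pos': array([ 278.8744701 , -558.89765448,  230.52587025]), 'orientation': array([-7.21822175e-04,  9.73344366e-01,  2.29347309e-01, -1.89733410e-04]), 'contact_force': array([-0.38715099,  0.24345657,  0.68223421]), 'ft_torque': array([ 0.04019237, -0.01532272,  0.02701275]), 'finger_force': 0.0, 'gripper_width': 85.64576070378912}
```

View pics/top0.png

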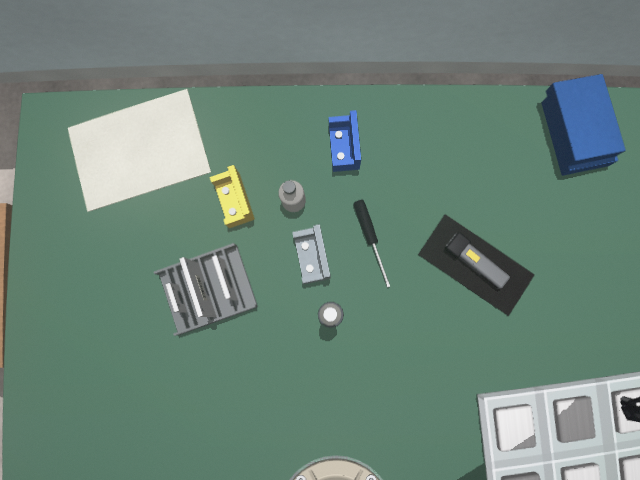

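View pics/side0.png

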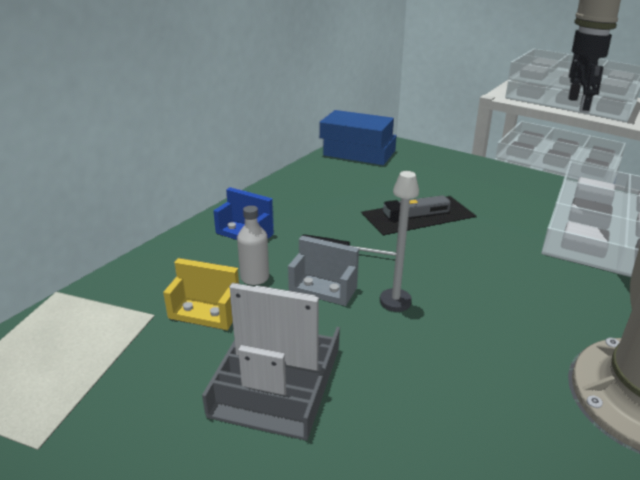

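Top: tall cover sits in the middle rack slot near (195,290). The grey stand is at (312,256), with its front face at px x≈328 looking right (world −y). The bottle is at (291,195), the lamp at (330,314) and the scanner at (478,262) with its head to the upper left. The side view shows no label on the cover's +y face, so the label should face −y.

Run:
```python
import cv2
a=cv2.imread('pics/top0.png')
c=a[170:345,150:350];cv2.imwrite('pics/c1.png',cv2.resize(c,None,fx=3.4,fy=3.4,interpolation=cv2.INTER_CUBIC))
c=a[190:320,345:545];cv2.imwrite('pics/c2.png',cv2.resize(c,None,fx=4,fy=4,interpolation=cv2.INTER_CUBIC))
```

```text
(no output)
```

View pics/c1.png

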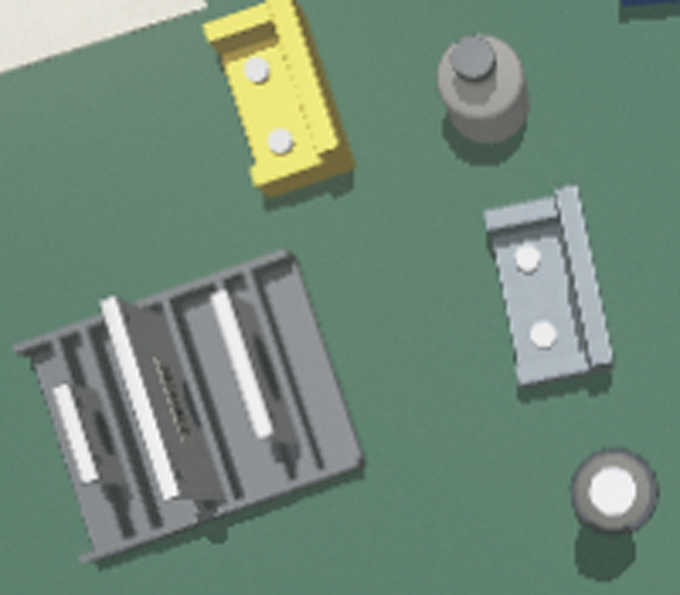

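View pics/c2.png

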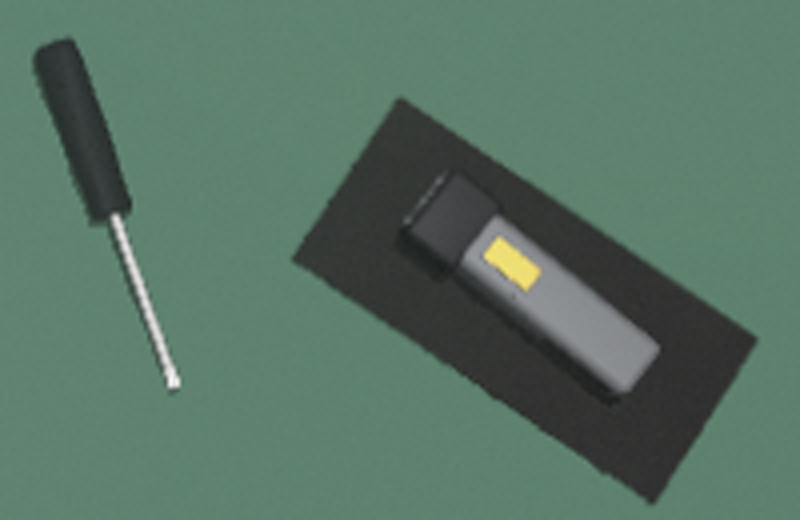

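Run:
```python
from h import *
f=dict(np.load('pics/top0.npz'))
c1=lambda p:(np.array(p,float)+.5)/3.4-.5+[150,170]
c2=lambda p:(np.array(p,float)+.5)/4-.5+[345,190]
def show(n,P,uv,z):
    X=back(f,uv,z);print(n,X[:,:2].round(1).tolist())
    return X
C=show('cover',0,c1([(102,300),(115,297),(163,500),(179,495)]),163)
a=(C[0]+C[1])/2;b=(C[2]+C[3])/2;d=a-b
print('mid',((a+b)/2).round(1),np.hypot(*d[:2]),'ydir',np.degrees(np.arctan2(d[1],d[0])),'thick',np.linalg.norm(C[0]-C[1]),np.linalg.norm(C[2]-C[3]))
R=show('rack',0,c1([(17,348),(292,252),(362,465),(95,562)]),45)
print('rack c',R.mean(0), [np.linalg.norm(R[i]-R[i-1]).round(1) for i in range(4)])
S=show('stand',0,c1([(577,187),(610,360),(556,191),(590,365)]),85)
d=S[0]-S[1];print('edge mid',(S[0]+S[1])/2,np.linalg.norm(d),np.degrees(np.arctan2(d[1],d[0])))
d=S[2]-S[3];print(np.linalg.norm(d),np.degrees(np.arctan2(d[1],d[0])))
M=show('mat',0,c2([(401,97),(757,340),(653,503),(292,259)]),4);print('mat c',M.mean(0),[np.linalg.norm(M[i]-M[i-1]).round(1) for i in range(4)])
d=M[0]-M[1];print(np.degrees(np.arctan2(d[1],d[0])))
Z=show('scan',0,c2([(452,172),(404,225),(660,348),(625,393)]),34)
h=(Z[0]+Z[1])/2;t=(Z[2]+Z[3])/2;d=h-t;print('scan c',(h+t)/2,np.linalg.norm(d),np.degrees(np.arctan2(d[1],d[0])))
show('lamp head',0,c1([(612,491)]),245)
show('bottle top',0,c1([(473,58)]),145)
show('driver',0,c2([(55,48),(172,385)]),[13,8])
```

```text
cover [[532.6, 298.6], [534.3, 291.1], [419.2, 261.0], [422.0, 251.9]]
mid [477.  275.7 163. ] 119.16669069082234 ydir 18.79472686858248 thick 7.704223194879032 9.523571972396141
rack [[513.9, 383.4], [573.9, 208.9], [440.6, 163.5], [380.5, 330.3]]
rack c [477.21271049 271.53718941  45.        ] [np.float64(143.6), np.float64(184.5), np.float64(140.8), np.float64(177.3)]
stand [[607.7, 28.6], [502.3, 9.2], [605.3, 41.4], [499.3, 21.2]]
edge mid [554.99309514  18.89503033  85.        ] 107.21869870264732 10.434331842026925
107.91108892649157 10.768376292776969
mat [[642.3, -248.3], [505.1, -443.0], [416.7, -380.6], [552.6, -185.1]]
mat c [ 529.18097761 -314.23353378    4.        ] [np.float64(109.8), np.float64(238.1), np.float64(108.2), np.float64(238.1)]
54.82432381949008
scan [[596.0, -268.9], [567.4, -241.8], [499.6, -378.9], [475.7, -358.7]]
scan c [ 534.65324363 -312.07255301   34.        ] 147.3536777920202 50.35163677283086
lamp head [[423.6, 7.6]]
bottle top [[675.3, 87.8]]
driver [[669.5, -56.0], [483.9, -117.4]]
```

```bash
cat >> h.py <<'E'
from scipy.spatial.transform import Rotation as Ro
def plan(targets):
    "targets: list of (x,y,z,heading deg of tool x); prints dp/turn from present pose"
    s=ctrl.state();q=s['orientation'];R=Ro.from_quat(q,scalar_first=True).as_matrix();p=s['ee_pos']
    hd=np.degrees(np.arctan2(R[1,0],R[0,0]));print('t',round(s['t'],2),'pos',p.round(1),'head',hd.round(2),'z',R[:,2].round(3),'w',round(s['gripper_width'],1),'ff',round(s['finger_force'],1),'F',s['contact_force'].round(1),'j',s['joints'].round(2))
    for X in targets:
        d=R.T@(np.array(X[:3],float)-p);tu=-np.radians((X[3]-hd+90)%180-90)
        print(X,'dp',d.round(1).tolist(),'turn',round(tu,3),'rows',round(np.linalg.norm(d)/62.5,1))
E
python3 -c "
from h import *
plan([(400,-400,350,18.8),(540,-200,350,18.8),(540,0,350,18.8)])"
```

```text
t 0.15 pos [ 278.9 -558.9  230.5] head 26.52 z [-0.001  0.001 -1.   ] w 85.6 ff 0.0 F [-0.4  0.2  0.7] j [ 1.05  0.38  0.02  1.37 -0.01  1.39 -0.05]
(400, -400, 350, 18.8) dp [179.3, -88.3, -119.3] turn 0.135 rows 3.7
(540, -200, 350, 18.8) dp [393.9, -204.7, -119.2] turn 0.135 rows 7.4
(540, 0, 350, 18.8) dp [483.2, -383.7, -118.9] turn 0.135 rows 10.1
```

apply_moves(
  dp=[
    [45,-22,-30],
    [90,-44,-60],
    [135,-66,-90],
    [180,-88,-119],
    [225,-112,-119],
  ],
  turn=[0.03,0.07,0.1,0.135,0.135],
  hand=60,
)

```text
t: 0.78
ee_pos: [431.8, -357.7, 352.9]
orientation: [0.002, 0.987, 0.163, 0.002]
contact_force: [0.5, -0.7, -0.7]
gripper_width: 60.1
finger_force: 0.0
```

```bash
python3 -c "
from h import *
plan([(540,-200,350,18.8),(540,0,350,18.8),(477,276,350,18.8)])"
```

```text
t 0.78 pos [ 431.8 -357.7  352.9] head 18.74 z [ 0.004 -0.003 -1.   ] w 60.1 ff 0.0 F [ 0.5 -0.7 -0.7] j [ 0.71  0.22 -0.1   1.32  0.02  1.6  -0.63]
(540, -200, 350, 18.8) dp [153.1, -114.6, 2.9] turn -0.001 rows 3.1
(540, 0, 350, 18.8) dp [217.4, -304.0, 2.4] turn -0.001 rows 6.0
(477, 276, 350, 18.8) dp [246.4, -585.6, 1.4] turn -0.001 rows 10.2
```

apply_moves(
  dp=[
    [46,-35,0],
    [92,-70,0],
    [140,-110,0],
    [165,-165,0],
    [187,-220,0],
  ],
  turn=[0,0,0,0,0],
)

```text
t: 1.4
ee_pos: [536.7, -87.9, 349.7]
orientation: [-0.0, 0.987, 0.163, -0.0]
contact_force: [0.8, 1.1, 0.2]
gripper_width: 59.9
finger_force: 0.0
```

apply_moves(
  dp=[
    [18,-55,0],
    [35,-110,0],
    [44,-170,0],
    [48,-232,0],
    [52,-294,0],
  ],
  turn=[0,0,0,0,0],
)

```text
t: 2.02
ee_pos: [490.3, 206.7, 350.1]
orientation: [0.0, 0.987, 0.163, -0.0]
contact_force: [0.7, 1.1, -0.9]
gripper_width: 59.9
finger_force: 0.0
```

```bash
python3 -c "
from h import *
plan([(477,275.7,350,18.8),(477,275.7,138,18.8)])"
```

```text
t 2.02 pos [490.3 206.7 350.1] head 18.76 z [-0. -0. -1.] w 59.9 ff 0.0 F [ 0.7  1.1 -0.9] j [-0.04  0.19 -0.5   1.38  0.09  1.6  -1.77]
(477, 275.7, 350, 18.8) dp [9.6, -69.6, 0.1] turn -0.001 rows 1.1
(477, 275.7, 138, 18.8) dp [9.6, -69.7, 212.1] turn -0.001 rows 3.6
```

apply_moves(
  dp=[
    [5,-30,0],
    [7,-60,0],
    [7,-60,0],
    [7,-60,0],
  ],
  turn=[0,0,0,0],
)

```text
t: 2.52
ee_pos: [478.7, 263.4, 350.1]
orientation: [0.0, 0.987, 0.163, -0.0]
contact_force: [0.1, 0.3, -0.2]
gripper_width: 59.9
finger_force: 0.0
```

```bash
python3 -c "
from h import *
plan([(477,275.7,200,18.8),(477,275.7,138,18.8)])
grab('wrist','w1')"
```

```text
t 2.52 pos [478.7 263.4 350.1] head 18.76 z [-0.    -0.001 -1.   ] w 59.9 ff 0.0 F [ 0.1  0.3 -0.2] j [-0.12  0.23 -0.54  1.34  0.12  1.6  -1.9 ]
(477, 275.7, 200, 18.8) dp [2.4, -12.3, 150.1] turn -0.001 rows 2.4
(477, 275.7, 138, 18.8) dp [2.4, -12.3, 212.1] turn -0.001 rows 3.4
```

View pics/w1.png

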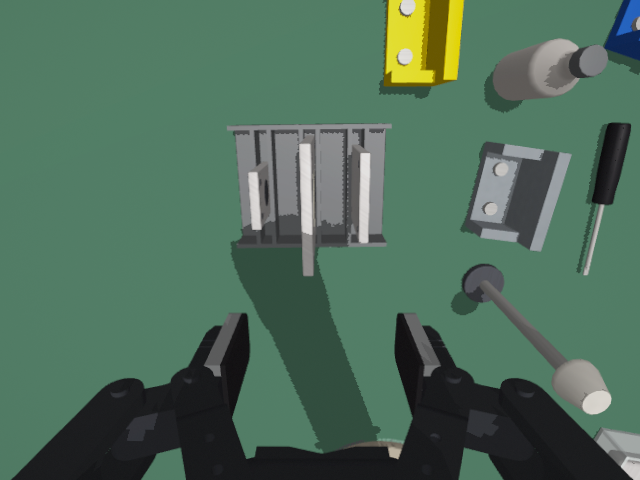

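Wrist view: the tall cover's top runs from (307,143) to (308,234), with the neighbours at (256,200) and (364,195). The fingers straddle around px x≈322.

Run:
```python
from h import *
f=dict(np.load('pics/w1.npz'))
X=back(f,[(301,143),(313,143),(302,234),(314,234)],163);print(X.round(1),X.mean(0))
d=X[0]+X[1]-X[2]-X[3];print(np.linalg.norm(d)/2,np.degrees(np.arctan2(d[1],d[0])))
X=back(f,[(516,146),(542,152),(480,231),(535,249),(569,155)],[55,85,55,85,85]);print(X.round(1))
plan([(477,275.7,138,18.8)])
```

```text
[[533.2 299.7 163. ]
 [536.4 290.3 163. ]
 [458.2 274.7 163. ]
 [461.6 264.5 163. ]] [497.32693557 282.31647426 163.        ]
79.0587452853867 18.713842107638854
[[600.2  74.9  55. ]
 [601.   60.5  85. ]
 [497.5  69.7  55. ]
 [502.9  15.1  85. ]
 [608.   31.5  85. ]]
t 2.58 pos [479.  262.9 350.1] head 18.69 z [-0.    -0.001 -1.   ] w 60.1 ff 0.0 F [-0.2 -0.3  0.1] j [-0.12  0.23 -0.54  1.34  0.12  1.6  -1.9 ]
(477, 275.7, 138, 18.8) dp [2.3, -12.8, 212.1] turn -0.002 rows 3.4
```

apply_moves(
  dp=[
    [1,-6,50],
    [2,-13,105],
    [2,-13,150],
    [2,-13,185],
    [2,-13,212],
  ],
  turn=[0,0,0,0,0],
)

```text
t: 3.2
ee_pos: [476.4, 275.1, 136.6]
orientation: [0.0, 0.987, 0.162, -0.001]
contact_force: [1.1, -0.1, 0.8]
gripper_width: 60.0
finger_force: 0.0
```

apply_moves(
  dp=[
    [0,0,0],
    [0,0,0],
    [0,0,0],
    [0,0,0],
    [0,0,0],
  ],
  turn=[0,0,0,0,0],
  hand=0,
  squeeze=50,
)

```text
t: 3.82
ee_pos: [477.3, 277.6, 140.1]
orientation: [-0.0, 0.987, 0.163, 0.002]
contact_force: [-0.1, -0.5, 7.6]
gripper_width: 8.6
finger_force: 50.4
```

```bash
python3 -c "
from h import *
plan([(477,275.7,330,18.8)])"
```

```text
t 3.83 pos [477.3 277.6 140.1] head 18.77 z [ 0.003  0.001 -1.   ] w 8.6 ff 50.4 F [-0.1 -0.5  7.6] j [-0.15  0.34 -0.54  1.69  0.19  1.17 -1.97]
(477, 275.7, 330, 18.8) dp [-0.2, 1.7, -189.9] turn -0.0 rows 3.0
```

apply_moves(
  dp=[
    [0,0,-20],
    [0,0,-60],
    [0,0,-110],
    [0,0,-150],
    [0,0,-180],
  ],
  turn=[0,0,0,0,0],
  squeeze=60,
)

```text
t: 4.45
ee_pos: [475.9, 277.0, 320.0]
orientation: [-0.0, 0.987, 0.163, 0.0]
contact_force: [-0.2, -0.6, -5.1]
gripper_width: 8.6
finger_force: 59.0
```

```bash
python3 -c "
from h import *
grab('side','s1')
n=np.array([-.182,.983]);e=np.array([555,20.])
T=e-n*(31+5); print(T)
plan([(540,140,320,10.5),(T[0],T[1],320,10.5),(T[0],T[1],150,10.5)])"
```

```text
[561.552 -15.388]
t 4.5 pos [476.8 277.7 323.8] head 18.78 z [ 0.005  0.003 -1.   ] w 8.6 ff 59.0 F [ 0.4 -0.   0.1] j [-0.14  0.24 -0.55  1.39  0.12  1.54 -1.92]
(540, 140, 320, 10.5) dp [15.5, 150.7, 3.8] turn 0.145 rows 2.4
(np.float64(561.552), np.float64(-15.387999999999998), 320, 10.5) dp [-14.1, 304.8, 3.5] turn 0.145 rows 4.9
(np.float64(561.552), np.float64(-15.387999999999998), 150, 10.5) dp [-15.1, 304.9, 173.5] turn 0.145 rows 5.6
```

View pics/s1.png

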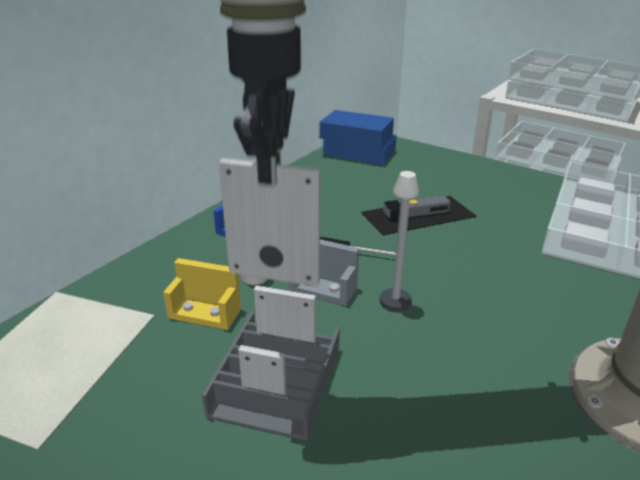

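apply_moves(
  dp=[
    [3,25,0],
    [10,75,0],
    [15,130,0],
    [10,180,0],
    [0,230,0],
  ],
  turn=[0.03,0.06,0.09,0.12,0.145],
)

```text
t: 5.12
ee_pos: [550.0, 56.3, 316.0]
orientation: [0.0, 0.996, 0.09, -0.002]
contact_force: [0.3, 0.1, -3.7]
gripper_width: 8.9
finger_force: 58.9
```

```bash
python3 -c "
from h import *
T=[561.5,-15.4]
plan([(T[0],T[1],320,10.5),(T[0],T[1],150,10.5)])"
```

```text
t 5.12 pos [550.   56.3 316. ] head 10.33 z [-0.003 -0.    -1.   ] w 8.9 ff 58.9 F [ 0.3  0.1 -3.7] j [ 0.16  0.23 -0.39  1.4   0.09  1.53 -1.62]
(561.5, -15.4, 320, 10.5) dp [-1.5, 72.6, -4.0] turn -0.003 rows 1.2
(561.5, -15.4, 150, 10.5) dp [-1.0, 72.7, 166.0] turn -0.003 rows 2.9
```

apply_moves(
  dp=[
    [-1,30,0],
    [-2,66,0],
    [-2,68,40],
    [-2,68,80],
    [-2,68,100],
  ],
  turn=[0,0,0,0,0],
)

```text
t: 5.75
ee_pos: [558.2, -9.5, 213.6]
orientation: [-0.0, 0.996, 0.09, -0.003]
contact_force: [-0.1, 0.5, -4.6]
gripper_width: 8.6
finger_force: 58.8
```

apply_moves(
  dp=[
    [0,0,20],
    [0,0,30],
    [0,0,30],
  ],
  turn=[0,0,0],
)

```text
t: 6.12
ee_pos: [559.7, -8.5, 187.0]
orientation: [-0.0, 0.996, 0.091, -0.001]
contact_force: [0.4, 0.5, -4.0]
gripper_width: 8.9
finger_force: 58.8
```

```bash
python3 -c "
from h import *
grab('wrist','w2');grab('top','t2')
T=[561.5,-15.4]
plan([(T[0],T[1],150,10.5),(T[0],T[1],132,10.5)])"
```

```text
t 6.22 pos [560.8  -8.2 188.7] head 10.46 z [ 0.001  0.    -1.   ] w 8.7 ff 58.8 F [ 1.1  0.2 -4.2] j [ 0.24  0.29 -0.35  1.6   0.1   1.26 -1.51]
(561.5, -15.4, 150, 10.5) dp [-0.7, 7.2, 38.7] turn -0.001 rows 0.6
(561.5, -15.4, 132, 10.5) dp [-0.7, 7.2, 56.7] turn -0.001 rows 0.9
```

View pics/w2.png

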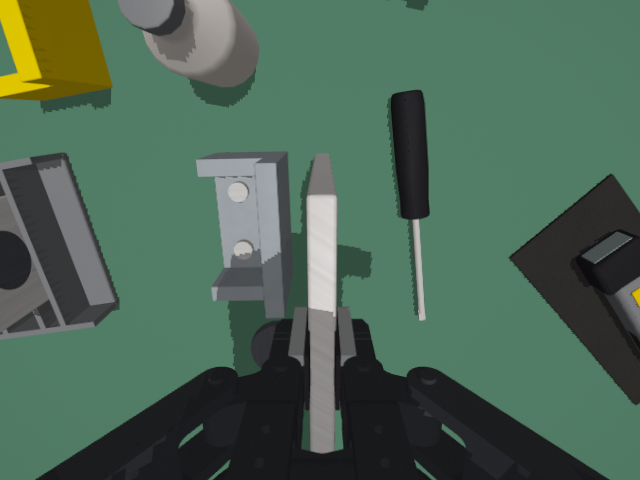

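Wrist view: the cover is held upright in front of the stand. Stand top front edge runs from about (276,166) to (284,316), and the driver is clear at right, (410,150) to (422,318).

```bash
python3 - <<'E'
from h import *
f=dict(np.load('pics/w2.npz'))
X=back(f,[(276,166),(284,316),(256,166),(264,317)],85);print(X.round(1).tolist())
m=(X[0]+X[1])/2;d=X[0]-X[1];print(m.round(1),np.linalg.norm(d),np.degrees(np.arctan2(d[1],d[0])))
X=back(f,[(309,194),(335,195)],212);print(X.round(1).tolist())
X=back(f,[(392,93),(424,92),(402,216),(429,216),(422,318)],13);print('drv',X.round(1).tolist())
E
python3 - <<'E'
import cv2
a=cv2.imread('pics/w2.png')
cv2.imwrite('pics/c3.png',cv2.resize(a[130:340,190:440],None,fx=2.8,fy=2.8,interpolation=cv2.INTER_CUBIC))
E
```

```text
[[607.9, 29.4, 85.0], [503.8, 8.6, 85.0], [605.6, 41.8, 85.0], [500.3, 22.6, 85.0]]
[555.8  19.   85. ] 106.15982144981105 11.323072717401129
[[619.0, 6.2, 212.0], [620.1, -1.8, 212.0]]
drv [[669.1, -43.6, 13.0], [674.5, -67.7, 13.0], [575.7, -75.0, 13.0], [579.9, -97.6, 13.0], [484.2, -117.7, 13.0]]
```

View pics/c3.png

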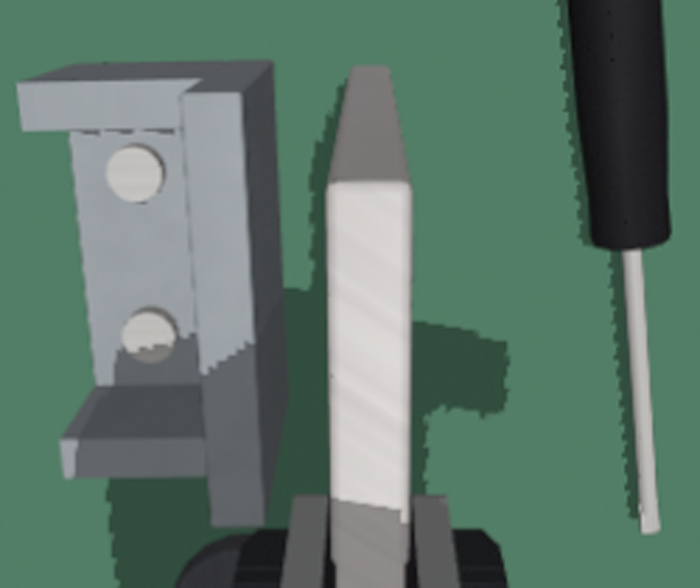

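apply_moves(
  dp=[
    [0,3,10],
    [0,7,25],
    [0,7,40],
    [0,7,48],
    [0,7,48],
  ],
  turn=[0,0,0,0,0],
)

```text
t: 6.85
ee_pos: [561.3, -14.6, 139.3]
orientation: [-0.0, 0.996, 0.091, -0.001]
contact_force: [-0.2, 0.1, -4.4]
gripper_width: 8.7
finger_force: 58.9
```

apply_moves(
  dp=[
    [0,0,3],
    [0,0,5],
    [0,0,7],
    [0,0,7],
  ],
  turn=[0,0,0,0],
)

```text
t: 7.35
ee_pos: [561.8, -14.8, 133.2]
orientation: [-0.0, 0.996, 0.091, -0.0]
contact_force: [-0.5, 0.7, -3.8]
gripper_width: 8.4
finger_force: 59.0
```

apply_moves(
  dp=[
    [0,0,1.5],
    [0,0,1.5],
    [0,0,1.5],
  ],
  turn=[0,0,0],
)

```text
t: 7.72
ee_pos: [562.1, -14.8, 132.3]
orientation: [0.0, 0.996, 0.091, 0.0]
contact_force: [-1.6, -0.7, 1.4]
gripper_width: 8.7
finger_force: 59.7
```

apply_moves(
  dp=[
    [0,0,1.5],
    [0,0,1.5],
    [0,0,1.5],
  ],
  turn=[0,0,0],
)

```text
t: 8.1
ee_pos: [562.3, -14.9, 132.3]
orientation: [0.0, 0.996, 0.091, 0.001]
contact_force: [-7.7, -1.9, 12.2]
gripper_width: 8.5
finger_force: 61.5
```

apply_moves(
  dp=[
    [0,0,-1.5],
    [0,0,-1.5],
    [0,0,-1.5],
  ],
  turn=[0,0,0],
)

```text
t: 8.48
ee_pos: [562.1, -14.9, 132.3]
orientation: [0.0, 0.996, 0.091, 0.0]
contact_force: [-4.5, -0.9, 5.0]
gripper_width: 8.8
finger_force: 60.3
```

apply_moves(
  dp=[
    [0,0,0],
    [0,0,0],
    [0,0,-2],
    [0,0,-5],
    [0,0,-6],
  ],
  turn=[0,0,0,0,0],
  hand=20,
  squeeze=20,
)

```text
t: 9.1
ee_pos: [562.1, -14.8, 138.2]
orientation: [-0.0, 0.996, 0.091, 0.0]
contact_force: [0.3, 0.0, 0.4]
gripper_width: 20.3
finger_force: 0.0
```

apply_moves(
  dp=[
    [0,-3,0],
    [0,-6,0],
    [0,-9,0],
    [0,-12,0],
    [0,-15,0],
  ],
  turn=[0,0,0,0,0],
)

```text
t: 9.72
ee_pos: [559.1, 0.2, 137.8]
orientation: [-0.0, 0.996, 0.091, -0.0]
contact_force: [0.2, -0.6, 0.6]
gripper_width: 20.4
finger_force: 0.0
```

```bash
python3 -c "
from h import *
grab('side','s3')
plan([])"
```

```text
t 9.78 pos [559.1   0.8 137.9] head 10.51 z [ 0.  0. -1.] w 20.2 ff 0.0 F [0.6 0.3 0.4] j [ 0.23  0.33 -0.35  1.67  0.12  1.16 -1.54]
```

View pics/s3.png

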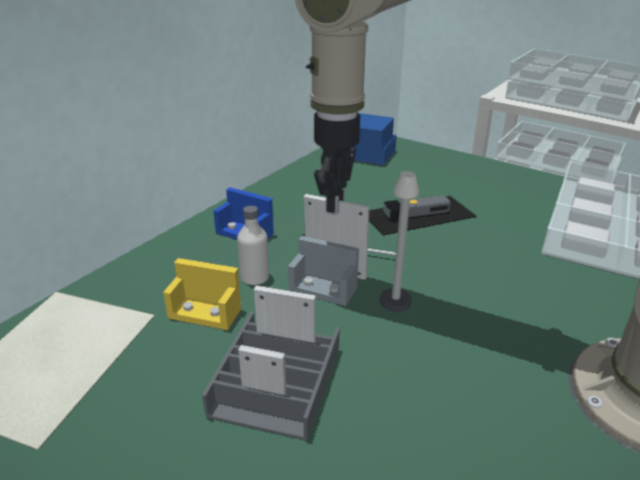

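The side view shows the cover standing in front of the stand, its top between the fingers, and the arm clear of the lamp.

apply_moves(
  dp=[
    [0,-4,0],
    [0,-8,0],
    [0,-12,0],
    [0,-16,0],
    [0,-20,0],
  ],
  turn=[0,0,0,0,0],
)

```text
t: 10.4
ee_pos: [555.5, 20.0, 137.8]
orientation: [-0.0, 0.996, 0.091, 0.0]
contact_force: [-0.9, -0.2, 0.2]
gripper_width: 20.4
finger_force: 0.2
```

apply_moves(
  dp=[
    [0,-4,0],
    [0,-8,0],
    [0,-12,0],
    [0,-14,0],
    [0,-14,0],
  ],
  turn=[0,0,0,0,0],
)

```text
t: 11.02
ee_pos: [553.0, 33.5, 137.9]
orientation: [-0.0, 0.996, 0.091, 0.0]
contact_force: [-0.1, 0.7, -0.2]
gripper_width: 20.2
finger_force: 0.0
```

```bash
python3 -c "
from h import *
f=grab('side','s4');im=cv2.cvtColor(np.array(f['img']),cv2.COLOR_RGB2BGR)
g=grab('wrist','w4');w=cv2.cvtColor(np.array(g['img']),cv2.COLOR_RGB2BGR)
c=cv2.resize(im[130:310,270:430],None,fx=2.4,fy=2.4,interpolation=cv2.INTER_CUBIC)
cv2.imwrite('pics/c4.png',np.hstack([c,cv2.resize(w[60:,180:560],(380,432))]))
plan([])"
```

```text
t 11.12 pos [553.   33.2 137.8] head 10.46 z [ 0. -0. -1.] w 19.9 ff 0.0 F [-0.3 -0.5 -0.4] j [ 0.18  0.32 -0.37  1.69  0.12  1.16 -1.6 ]
```

View pics/c4.png

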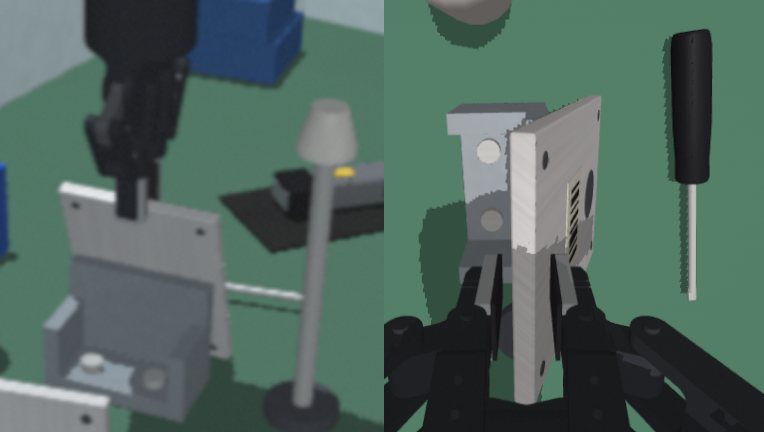

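The cover leans between the fingers just above the plate edge, label outwards. I'll open in small steps so it settles on the plate.

apply_moves(
  dp=[
    [0,-1,0],
    [0,-2,0],
    [0,-2,0],
  ],
  turn=[0,0,0],
  hand=24,
)

```text
t: 11.5
ee_pos: [552.6, 35.5, 137.8]
orientation: [-0.0, 0.996, 0.091, 0.0]
contact_force: [0.1, -0.2, 0.6]
gripper_width: 24.0
finger_force: 0.0
```

apply_moves(
  dp=[
    [0,0,0],
    [0,0,0],
    [0,0,0],
  ],
  turn=[0,0,0],
  hand=30,
)

```text
t: 11.88
ee_pos: [552.6, 35.3, 137.8]
orientation: [-0.0, 0.996, 0.091, 0.0]
contact_force: [0.8, 0.4, -0.4]
gripper_width: 30.2
finger_force: 0.0
```

apply_moves(
  dp=[
    [0,0,0],
    [0,0,0],
    [0,0,0],
  ],
  turn=[0,0,0],
  hand=44,
)

```text
t: 12.25
ee_pos: [552.6, 35.4, 137.8]
orientation: [-0.0, 0.996, 0.091, 0.0]
contact_force: [-0.7, 0.4, 0.2]
gripper_width: 44.1
finger_force: 0.0
```

apply_moves(
  dp=[
    [0,0,0],
    [0,0,-15],
    [0,0,-45],
    [0,0,-90],
    [0,0,-150],
  ],
  turn=[0,0,0,0,0],
  hand=65,
)

```text
t: 12.88
ee_pos: [551.8, 35.3, 289.4]
orientation: [-0.0, 0.996, 0.091, -0.001]
contact_force: [1.8, -0.1, 0.2]
gripper_width: 64.6
finger_force: 0.0
```

```bash
python3 -c "
from h import *
f=grab('side','s5');im=cv2.cvtColor(np.array(f['img']),cv2.COLOR_RGB2BGR)
g=grab('wrist','w5');w=cv2.cvtColor(np.array(g['img']),cv2.COLOR_RGB2BGR)
c=cv2.resize(im[150:310,270:430],(400,400),interpolation=cv2.INTER_CUBIC)
cv2.imwrite('pics/c5.png',np.hstack([c,cv2.resize(w[60:360,240:540],(400,400),interpolation=cv2.INTER_CUBIC)]))
plan([(560,-120,330,50.35),(534.6,-312,330,50.35)])"
```

```text
t 12.97 pos [555.3  36.1 296.5] head 10.49 z [ 0.013  0.001 -1.   ] w 64.9 ff 0.0 F [ 1.1  0.8 -0.1] j [ 0.19  0.23 -0.38  1.45  0.08  1.47 -1.58]
(560, -120, 330, 50.35) dp [-23.4, 154.4, -33.6] turn -0.696 rows 2.6
(534.6, -312, 330, 50.35) dp [-83.4, 338.6, -34.1] turn -0.696 rows 5.6
```

View pics/c5.png

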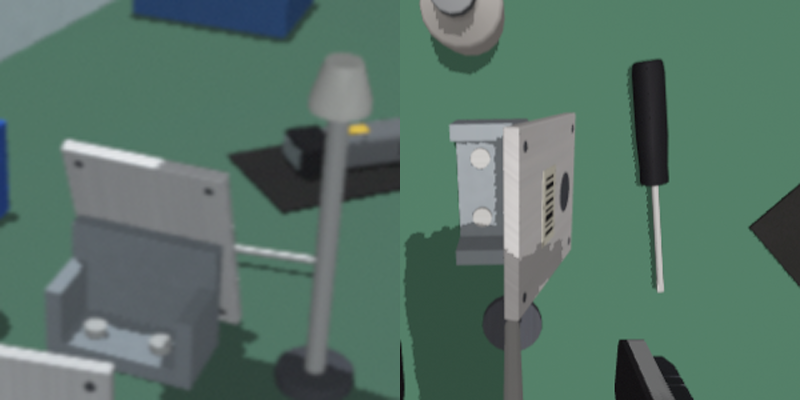

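Side and wrist crops: the cover leans freely against the plate, label outwards with its bars at about (548,205) in the crop, fingers clear. I have now viewed 11 pictures, one over the limit of 10, so I'll open no more and go on from numbers only.

Run:
```python
from h import *
f=dict(np.load('pics/w5.npz'))
px=lambda p:[((u-400)/1.3333+240,v/1.3333+60) for u,v in p]
B=back(f,px([(576,113),(571,247)]),3.3);T=back(f,px([(520,125),(518,318)]),150)
L=back(f,px([(548,205)]),83)
n=np.array([-.187,.982]);e=np.array([556,19.])
for X,nm in((B,'bottom'),(T,'top'),(L,'label')):
    print(nm,X.round(1).tolist(),'normal from edge',((X[:,:2]-e)@n).round(1),'tang',((X[:,:2]-e)@np.array([.982,.187])).round(1))
d=T[0]-T[1];print(np.linalg.norm(d),np.degrees(np.arctan2(d[1],d[0])))
d=B[0]-B[1];print(np.linalg.norm(d),np.degrees(np.arctan2(d[1],d[0])))
```

```text
bottom [[622.4, -9.1, 3.3], [507.1, -30.5, 3.3]] normal from edge [-40.  -39.5] tang [ 59.9 -57.2]
top [[614.5, 40.2, 150.0], [497.9, 19.2, 150.0]] normal from edge [ 9.9 11. ] tang [ 61.4 -57. ]
label [[558.3, 7.4, 83.0]] normal from edge [-11.8] tang [0.1]
118.50723058865182 10.246363799902943
117.20553592177404 10.530093521517877
```

apply_moves(
  dp=[
    [-3,25,-10],
    [-10,75,-20],
    [-20,130,-30],
    [-38,185,-34],
    [-55,240,-34],
  ],
  turn=[-0.1,-0.25,-0.4,-0.55,-0.696],
  hand=70,
)

```text
t: 13.6
ee_pos: [542.0, -212.3, 323.5]
orientation: [0.001, 0.904, 0.428, 0.001]
contact_force: [1.4, 0.3, -0.4]
gripper_width: 70.1
finger_force: 0.0
```

```bash
python3 -c "
from h import *
plan([(534.6,-312,330,50.35)])"
```

```text
t 13.6 pos [ 542.  -212.3  323.5] head 50.66 z [ 0.002 -0.001 -1.   ] w 70.1 ff 0.0 F [ 1.4  0.3 -0.4] j [ 0.55  0.28 -0.3   1.31  0.08  1.56 -0.43]
(534.6, -312, 330, 50.35) dp [-81.8, 57.5, -6.5] turn 0.005 rows 1.6
```

apply_moves(
  dp=[
    [-30,20,20],
    [-70,48,70],
    [-80,55,120],
    [-80,55,160],
    [-80,55,175],
  ],
  turn=[0.003,0.005,0.005,0.005,0.005],
)

```text
t: 14.22
ee_pos: [532.4, -306.9, 144.9]
orientation: [-0.001, 0.906, 0.423, -0.001]
contact_force: [-0.3, 0.1, 0.3]
gripper_width: 69.9
finger_force: 0.0
```

apply_moves(
  dp=[
    [0,0,0],
    [0,0,0],
  ],
  turn=[0,0],
)

```text
t: 14.48
ee_pos: [534.9, -307.5, 149.4]
orientation: [0.001, 0.906, 0.423, 0.001]
contact_force: [0.5, 1.2, 0.5]
gripper_width: 69.7
finger_force: 0.0
```

Run:
```python
from h import *
f=grab('wrist','w6');im=np.array(f['img'])
plan([(534.6,-312,60,50.35),(534.6,-312,10,50.35)])
# yellow sticker + predicted pixels of scanner outline
hsv=cv2.cvtColor(im,cv2.COLOR_RGB2HSV)
m=cv2.inRange(hsv,(22,120,120),(35,255,255));n,l,s,c=cv2.connectedComponentsWithStats(m)
print([(c[i].round(1).tolist(),s[i].tolist()) for i in range(1,n) if s[i,4]>60])
for i in range(1,n):
    if s[i,4]>60: print(back(f,[c[i]],34).round(1), cv2.minAreaRect(np.argwhere(l==i)[:,::-1].astype(np.float32)))
# grey handle mask via row profiles: handle brighter than mat
g=cv2.cvtColor(im,cv2.COLOR_RGB2GRAY)
mm=((g>75)&(hsv[...,1]<60)).astype(np.uint8)
n,l,s,c=cv2.connectedComponentsWithStats(mm)
for i in range(1,n):
    if s[i,4]>800:
        r=cv2.minAreaRect(np.argwhere(l==i)[:,::-1].astype(np.float32));b=cv2.boxPoints(r)
        print(s[i].tolist(),r,back(f,b,34)[:,:2].round(1).tolist(),back(f,[r[0]],34).round(1))
```

```text
t 14.53 pos [ 534.9 -307.6  149.3] head 50.09 z [ 0.003 -0.002 -1.   ] w 69.8 ff 0.0 F [-0.5 -0.  -0.2] j [ 0.65  0.43 -0.25  1.51  0.11  1.22 -0.3 ]
(534.6, -312, 60, 50.35) dp [-3.6, 2.3, 89.3] turn -0.004 rows 1.4
(534.6, -312, 10, 50.35) dp [-3.6, 2.1, 139.3] turn -0.004 rows 2.2
[([325.3, 222.3], [315, 201, 21, 43, 843])]
[[ 546.5 -298.7   34. ]] ((325.0, 222.0), (42.0, 20.0), 90.0)
[77, 0, 41, 78, 966] ((96.20629119873047, 36.833778381347656), (12.314252853393555, 83.7229995727539), 21.209226608276367) [[488.1, -123.8], [535.7, -107.7], [539.1, -113.9], [491.7, -130.3]] [[ 514.3 -118.8   34. ]]
[296, 144, 61, 27, 1076] ((326.0, 157.0), (26.0, 60.0), 90.0) [[565.5, -245.8], [595.6, -270.9], [585.1, -284.1], [554.5, -258.5]] [[ 575.2 -264.8   34. ]]
[300, 188, 52, 149, 6215] ((325.5, 262.0), (148.0, 51.0), 90.0) [[548.7, -269.3], [575.1, -291.4], [503.7, -381.2], [473.6, -355.8]] [[ 527.7 -321.5   34. ]]
[185, 316, 42, 66, 944] ((204.3082275390625, 346.1781005859375), (20.131078720092773, 71.74622344970703), 20.556045532226562) [[375.9, -323.1], [435.4, -293.5], [442.1, -306.9], [382.7, -337.7]] [[ 410.1 -314.8   34. ]]
[417, 316, 43, 66, 947] ((439.1340026855469, 345.948486328125), (71.79581451416016, 19.815645217895508), 68.96248626708984) [[552.9, -399.9], [567.2, -404.0], [548.9, -468.3], [533.5, -464.3]] [[ 551.  -432.9   34. ]]
```

apply_moves(
  dp=[
    [-2,1.5,30],
    [-2,1.5,70],
    [-2,1.5,105],
    [-2,1.5,130],
    [-2,1.5,139],
  ],
  turn=[0,0,0,0,0],
)

```text
t: 15.15
ee_pos: [533.4, -309.7, 7.6]
orientation: [-0.0, 0.906, 0.423, -0.0]
contact_force: [-0.1, 0.7, -0.2]
gripper_width: 69.8
finger_force: 0.0
```

apply_moves(
  dp=[
    [0,0,0],
    [0,0,0],
    [0,0,0],
    [0,0,0],
    [0,0,0],
  ],
  turn=[0,0,0,0,0],
  hand=20,
  squeeze=35,
)

```text
t: 15.78
ee_pos: [534.8, -310.6, 9.8]
orientation: [0.001, 0.906, 0.423, 0.001]
contact_force: [0.3, 0.6, 5.1]
gripper_width: 35.2
finger_force: 36.9
```

```bash
python3 -c "
from h import *
plan([(536,-311,150,50.1)])"
```

```text
t 15.78 pos [ 534.8 -310.6    9.8] head 50.07 z [ 0.003 -0.002 -1.   ] w 35.2 ff 36.9 F [0.3 0.6 5.1] j [ 0.64  0.57 -0.23  1.63  0.15  0.96 -0.33]
(536, -311, 150, 50.1) dp [0.5, 1.7, -140.2] turn -0.001 rows 2.2
```

apply_moves(
  dp=[
    [0,0,-15],
    [0,0,-45],
    [0,0,-80],
    [0,0,-110],
    [0,0,-120],
  ],
  turn=[0,0,0,0,0],
)

```text
t: 16.4
ee_pos: [534.2, -310.3, 130.6]
orientation: [0.001, 0.906, 0.423, 0.001]
contact_force: [0.4, 0.5, -2.6]
gripper_width: 35.5
finger_force: 35.9
```

```bash
python3 -c "
from h import *
plan([(600,-220,125,100.5),(591.7,-164.6,73.4,100.5)])"
```

```text
t 16.4 pos [ 534.2 -310.3  130.6] head 50.07 z [ 0.003 -0.002 -1.   ] w 35.5 ff 35.9 F [ 0.4  0.5 -2.6] j [ 0.66  0.44 -0.25  1.52  0.11  1.18 -0.3 ]
(600, -220, 125, 100.5) dp [111.4, -7.5, 5.7] turn -0.88 rows 1.8
(591.7, -164.6, 73.4, 100.5) dp [148.5, -49.6, 57.2] turn -0.88 rows 2.7
```

apply_moves(
  dp=[
    [22,-1,1],
    [45,-3,2],
    [67,-4,3],
    [90,-6,4],
    [111,-8,5],
  ],
  turn=[-0.17,-0.35,-0.53,-0.7,-0.88],
)

```text
t: 17.02
ee_pos: [598.1, -218.6, 121.7]
orientation: [-0.001, 0.637, 0.771, -0.0]
contact_force: [0.3, 0.5, -3.1]
gripper_width: 35.0
finger_force: 35.8
```

apply_moves(
  dp=[
    [0,0,0],
    [0,0,0],
    [0,0,0],
  ],
  turn=[0,0,0],
)

```text
t: 17.4
ee_pos: [597.7, -221.0, 122.6]
orientation: [-0.0, 0.641, 0.768, -0.0]
contact_force: [-0.6, -0.5, -2.5]
gripper_width: 35.4
finger_force: 35.8
```

```bash
python3 -c "
from h import *
plan([(591.7,-164.6,73.4,100.5)])"
```

```text
t 17.4 pos [ 597.7 -221.   122.6] head 100.28 z [-0.001 -0.001 -1.   ] w 35.4 ff 35.8 F [-0.6 -0.5 -2.5] j [ 0.61  0.52 -0.43  1.46  0.22  1.21  0.33]
(591.7, -164.6, 73.4, 100.5) dp [56.6, 4.2, 49.1] turn -0.004 rows 1.2
```

apply_moves(
  dp=[
    [10,1,15],
    [25,2,35],
    [40,3,47],
    [52,4,49],
    [56,4,49],
  ],
  turn=[0,0,0,0,0],
)

```text
t: 18.02
ee_pos: [592.5, -162.3, 74.2]
orientation: [0.0, 0.639, 0.769, 0.0]
contact_force: [0.8, -0.4, -2.5]
gripper_width: 35.3
finger_force: 35.8
```

apply_moves(
  dp=[
    [0,0,0],
    [0,0,0],
    [0,0,0],
    [0,0,0],
    [0,0,0],
  ],
  turn=[0,0,0,0,0],
)

```text
t: 18.65
ee_pos: [592.2, -164.0, 73.8]
orientation: [-0.0, 0.64, 0.769, 0.0]
contact_force: [-0.0, 0.1, -3.1]
gripper_width: 35.6
finger_force: 35.8
```

Run:
```python
from h import *
plan([(591.7,-164.6,73.4,100.5)])
f=grab('top','t7');g=grab('wrist','w7')
for nm,f in(('top',f),('wrist',g)):
    im=np.array(f['img']);hsv=cv2.cvtColor(im,cv2.COLOR_RGB2HSV)
    m=cv2.inRange(hsv,(20,110,110),(36,255,255));n,l,s,c=cv2.connectedComponentsWithStats(m)
    for i in range(1,n):
        if s[i,4]>8: print(nm,s[i].tolist(),back(f,[c[i]],97.5).round(1).tolist())
# cover top edge, front bottom, label bars seen by the wrist camera: bright/dark profile
f=g;h=np.radians(10.5);t=np.array([np.cos(h),np.sin(h),0]);n=np.array([-np.sin(h),np.cos(h),0])
lab=np.array([559.8,7.4,83.6]);print('label px expected',proj(f,lab),proj(f,lab-27*t),proj(f,lab+27*t))
up=np.array([n[0]*.326,n[1]*.326,.945])
im=cv2.cvtColor(np.array(f['img']),cv2.COLOR_RGB2GRAY).astype(int)
for v in (-24,-12,0,12,24):
    print(v,[im[int(round(q[1])),int(round(q[0]))] if 0<=q[1]<479.5 and 0<=q[0]<639.5 else -1 for q in proj(f,[lab+u*t+v*up for u in range(-39,40,3)])])
```

```text
t 18.65 pos [ 592.2 -164.    73.8] head 100.47 z [-0.  0. -1.] w 35.6 ff 35.8 F [-0.   0.1 -3.1] j [ 0.55  0.52 -0.44  1.58  0.24  1.1   0.23]
(591.7, -164.6, 73.4, 100.5) dp [-0.5, -0.6, 0.4] turn -0.0 rows 0.0
top [210, 165, 44, 62, 1350] [[666.3, 208.6, 97.5]]
top [399, 230, 8, 7, 37] [[586.9, -140.5, 97.5]]
wrist [301, 280, 42, 78, 3177] [[589.3, -147.7, 97.5]]
label px expected [[ 318.38258291 -232.52626909]] [[ 218.43599535 -230.94754186]] [[ 418.37499963 -231.15803102]]
-24 [-1, -1, -1, -1, -1, -1, -1, -1, -1, -1, -1, -1, -1, -1, -1, -1, -1, -1, -1, -1, -1, -1, -1, -1, -1, -1, -1]
-12 [-1, -1, -1, -1, -1, -1, -1, -1, -1, -1, -1, -1, -1, -1, -1, -1, -1, -1, -1, -1, -1, -1, -1, -1, -1, -1, -1]
0 [-1, -1, -1, -1, -1, -1, -1, -1, -1, -1, -1, -1, -1, -1, -1, -1, -1, -1, -1, -1, -1, -1, -1, -1, -1, -1, -1]
12 [-1, -1, -1, -1, -1, -1, -1, -1, -1, -1, -1, -1, -1, -1, -1, -1, -1, -1, -1, -1, -1, -1, -1, -1, -1, -1, -1]
24 [-1, -1, -1, -1, -1, -1, -1, -1, -1, -1, -1, -1, -1, -1, -1, -1, -1, -1, -1, -1, -1, -1, -1, -1, -1, -1, -1]
```

apply_moves(
  dp=[
    [0,0,0],
    [0,0,0],
    [0,0,0],
    [0,0,0],
    [0,0,0],
  ],
  turn=[0,0,0,0,0],
)

```text
t: 19.38
ee_pos: [592.2, -163.8, 73.8]
orientation: [-0.0, 0.64, 0.769, 0.0]
contact_force: [-0.1, -0.4, -1.6]
gripper_width: 35.2
finger_force: 35.8
```

apply_moves(
  dp=[
    [0,0,0],
    [0,0,0],
    [0,0,0],
    [0,0,0],
    [0,0,0],
  ],
  turn=[0,0,0,0,0],
)

```text
t: 20.0
ee_pos: [592.2, -163.8, 73.8]
orientation: [-0.0, 0.64, 0.769, 0.0]
contact_force: [-0.1, -0.2, -1.8]
gripper_width: 35.5
finger_force: 35.8
```

apply_moves(
  dp=[
    [0,0,0],
    [0,0,0],
    [0,0,0],
    [0,0,0],
    [0,0,0],
  ],
  turn=[0,0,0,0,0],
)

```text
t: 20.62
ee_pos: [592.2, -163.8, 73.8]
orientation: [-0.0, 0.64, 0.769, 0.0]
contact_force: [0.3, 1.2, -1.4]
gripper_width: 35.0
finger_force: 35.8
```

Run:
```python
from h import *
plan([(600,-222,123,100.5)])
f=grab('side','s8')
# cover top edge check in side view: predicted back-top edge and corners from the measured lean vs bright-edge search
h=np.radians(10.5);t=np.array([np.cos(h),np.sin(h),0]);n=np.array([-np.sin(h),np.cos(h),0]);s,c=np.sin(np.radians(19)),np.cos(np.radians(19))
lab=np.array([559.8,7.4,83.6]);up=n*s+np.array([0,0,c]);out=n*c-np.array([0,0,s])
im=cv2.cvtColor(np.array(f['img']),cv2.COLOR_RGB2GRAY).astype(int)
for u in (-45,0,45):
    P=[lab+u*t+v*up+10*out for v in range(50,92,3)];q=proj(f,P)
    print(u,list(zip(range(50,92,3),[im[int(round(b)),int(round(a))] for a,b in q])))
print('left/right', [[im[int(round(b)),int(round(a))] for a,b in proj(f,[lab+(sg*u)*t+50*up+10*out for u in range(48,76,3)])] for sg in(-1,1)])
```

```text
t 20.62 pos [ 592.2 -163.8   73.8] head 100.48 z [-0.  0. -1.] w 35.0 ff 35.8 F [ 0.3  1.2 -1.4] j [ 0.55  0.52 -0.44  1.58  0.24  1.1   0.23]
(600, -222, 123, 100.5) dp [-58.6, -2.9, -49.2] turn -0.0 rows 1.2
-45 [(50, np.int64(115)), (53, np.int64(90)), (56, np.int64(76)), (59, np.int64(118)), (62, np.int64(125)), (65, np.int64(137)), (68, np.int64(184)), (71, np.int64(225)), (74, np.int64(223)), (77, np.int64(200)), (80, np.int64(133)), (83, np.int64(97)), (86, np.int64(94)), (89, np.int64(94))]
0 [(50, np.int64(123)), (53, np.int64(122)), (56, np.int64(122)), (59, np.int64(123)), (62, np.int64(124)), (65, np.int64(134)), (68, np.int64(219)), (71, np.int64(227)), (74, np.int64(225)), (77, np.int64(212)), (80, np.int64(149)), (83, np.int64(105)), (86, np.int64(104)), (89, np.int64(104))]
45 [(50, np.int64(122)), (53, np.int64(119)), (56, np.int64(106)), (59, np.int64(116)), (62, np.int64(122)), (65, np.int64(135)), (68, np.int64(217)), (71, np.int64(225)), (74, np.int64(220)), (77, np.int64(198)), (80, np.int64(110)), (83, np.int64(105)), (86, np.int64(104)), (89, np.int64(104))]
left/right [[np.int64(111), np.int64(124), np.int64(125), np.int64(126), np.int64(121), np.int64(93), np.int64(62), np.int64(62), np.int64(62), np.int64(61)], [np.int64(110), np.int64(108), np.int64(117), np.int64(117), np.int64(113), np.int64(105), np.int64(105), np.int64(104), np.int64(105), np.int64(104)]]
```

The side-view profile puts the cover's back top edge within about 3 mm of prediction and the sides centred. The scanner was steady for over 2.5 s, so it goes back to the mat.

apply_moves(
  dp=[
    [-10,0,0],
    [-30,-1,-10],
    [-45,-2,-30],
    [-58,-3,-45],
    [-58,-3,-50],
  ],
  turn=[0,0,0,0,0],
)

```text
t: 21.3
ee_pos: [600.2, -224.0, 125.3]
orientation: [0.001, 0.641, 0.768, 0.0]
contact_force: [0.0, -0.4, -2.7]
gripper_width: 35.1
finger_force: 35.8
```

```bash
python3 -c "
from h import *
plan([(534,-312,120,53)])"
```

```text
t 21.3 pos [ 600.2 -224.   125.3] head 100.31 z [ 0.002 -0.001 -1.   ] w 35.1 ff 35.8 F [ 0.  -0.4 -2.7] j [ 0.61  0.52 -0.43  1.45  0.22  1.21  0.33]
(534, -312, 120, 53) dp [-74.7, -80.9, 5.3] turn 0.826 rows 1.8
```

apply_moves(
  dp=[
    [-15,-16,0],
    [-30,-32,0],
    [-45,-48,0],
    [-60,-64,0],
    [-75,-81,0],
  ],
  turn=[0.16,0.33,0.5,0.66,0.826],
)

```text
t: 21.92
ee_pos: [533.4, -309.4, 123.4]
orientation: [-0.001, 0.895, 0.446, -0.0]
contact_force: [0.0, -0.5, -2.9]
gripper_width: 35.4
finger_force: 35.8
```

apply_moves(
  dp=[
    [0,0,20],
    [0,0,50],
    [0,0,75],
    [0,0,95],
    [0,0,100],
  ],
  turn=[0,0,0,0,0],
)

```text
t: 22.55
ee_pos: [533.0, -309.0, 22.2]
orientation: [-0.001, 0.894, 0.448, -0.001]
contact_force: [-0.2, -0.0, -2.8]
gripper_width: 35.4
finger_force: 35.8
```

apply_moves(
  dp=[
    [0,0,3],
    [0,0,6],
    [0,0,8],
    [0,0,8],
  ],
  turn=[0,0,0,0],
)

```text
t: 23.05
ee_pos: [533.9, -309.9, 16.0]
orientation: [0.0, 0.894, 0.447, 0.0]
contact_force: [-0.3, 0.2, -3.2]
gripper_width: 35.7
finger_force: 35.8
```

apply_moves(
  dp=[
    [0,0,2],
    [0,0,4],
    [0,0,5.5],
    [0,0,5.5],
  ],
  turn=[0,0,0,0],
)

```text
t: 23.55
ee_pos: [533.7, -309.8, 10.1]
orientation: [-0.0, 0.894, 0.447, -0.0]
contact_force: [-0.2, 1.6, -2.4]
gripper_width: 35.0
finger_force: 35.8
```

apply_moves(
  dp=[
    [0,0,1],
    [0,0,1.5],
    [0,0,1.5],
    [0,0,1.5],
  ],
  turn=[0,0,0,0],
)

```text
t: 24.05
ee_pos: [533.9, -309.9, 9.8]
orientation: [0.0, 0.894, 0.447, 0.0]
contact_force: [-4.1, 2.1, 6.7]
gripper_width: 35.3
finger_force: 36.8
```

Contact with the mat, so I'll open and withdraw.

apply_moves(
  dp=[
    [0,0,0],
    [0,0,0],
    [0,0,0],
    [0,0,0],
    [0,0,0],
  ],
  turn=[0,0,0,0,0],
  hand=70,
)

```text
t: 24.68
ee_pos: [533.8, -309.9, 8.7]
orientation: [-0.0, 0.894, 0.447, 0.0]
contact_force: [0.5, 1.2, -0.8]
gripper_width: 69.8
finger_force: 0.0
```

apply_moves(
  dp=[
    [0,0,-15],
    [0,0,-50],
    [0,0,-100],
    [0,0,-150],
    [0,0,-200],
  ],
  turn=[0,0,0,0,0],
)

```text
t: 25.3
ee_pos: [533.7, -309.7, 211.9]
orientation: [0.001, 0.894, 0.448, 0.0]
contact_force: [0.9, 0.6, 0.1]
gripper_width: 70.5
finger_force: 0.0
```

apply_moves(
  dp=[
    [0,0,0],
    [0,0,0],
    [0,0,0],
  ],
  turn=[0,0,0],
)

```text
t: 25.68
ee_pos: [533.1, -309.5, 207.5]
orientation: [-0.001, 0.894, 0.447, -0.001]
contact_force: [-0.0, -0.5, 0.1]
gripper_width: 70.0
finger_force: 0.0
```

Run:
```python
from h import *
plan([])
f=grab('wrist','w9');im=np.array(f['img']);hsv=cv2.cvtColor(im,cv2.COLOR_RGB2HSV);g=cv2.cvtColor(im,cv2.COLOR_RGB2GRAY)
n,l,s,c=cv2.connectedComponentsWithStats(((g>75)&(hsv[...,1]<60)).astype(np.uint8))
for i in range(1,n):
    if s[i,4]>500:
        r=cv2.minAreaRect(np.argwhere(l==i)[:,::-1].astype(np.float32));print(r,back(f,cv2.boxPoints(r),34)[:,:2].round(0).tolist())
a=np.array(grab('side','s9')['img']).astype(int);b=cv2.cvtColor(cv2.imread('pics/s5.png'),cv2.COLOR_BGR2RGB).astype(int)
d=abs(a-b).max(2)>40
for nm,(x0,x1,y0,y1) in dict(cover=(290,375,200,285),bottle=(232,275,205,285),rack=(200,345,285,435),driver=(365,395,245,260),scanner=(360,475,195,232)).items(): print(nm,'changed',d[y0:y1,x0:x1].mean().round(3))
```

```text
t 25.68 pos [ 533.1 -309.5  207.5] head 53.17 z [-0.002  0.001 -1.   ] w 70.0 ff 0.0 F [-0.  -0.5  0.1] j [ 0.67  0.39 -0.26  1.42  0.1   1.34 -0.24]
((147.70001220703125, 32.599998474121094), (9.83869743347168, 77.36795043945312), 26.56505012512207) [[487.0, -122.0], [541.0, -105.0], [544.0, -111.0], [490.0, -129.0]]
((323.4999694824219, 235.99996948242188), (40.99999237060547, 125.99998474121094), 0.0) [[475.0, -358.0], [545.0, -268.0], [572.0, -288.0], [505.0, -381.0]]
((204.3082275390625, 346.1781005859375), (20.131078720092773, 71.74622344970703), 20.556045532226562) [[327.0, -354.0], [398.0, -314.0], [407.0, -330.0], [336.0, -371.0]]
((439.1340026855469, 345.948486328125), (71.79581451416016, 19.815645217895508), 68.96248626708984) [[549.0, -436.0], [567.0, -440.0], [549.0, -519.0], [530.0, -515.0]]
((62.382022857666016, 417.0111999511719), (41.12791442871094, 171.5076446533203), 57.9946174621582) [[73.0, -286.0], [298.0, -301.0], [286.0, -343.0], [49.0, -334.0]]
((624.9999389648438, 452.5), (46.99999237060547, 27.999996185302734), 90.0) [[644.0, -680.0], [669.0, -700.0], [644.0, -769.0], [618.0, -747.0]]
((147.0, 466.5), (25.0, 42.0), 90.0) [[204.0, -392.0], [242.0, -419.0], [215.0, -445.0], [176.0, -417.0]]
cover changed 0.029
bottle changed 0.0
rack changed 0.01
driver changed 0.0
scanner changed 0.108
```

```bash
python3 -c "
from h import *
print(ctrl.close_job())"
```

```text
the job is handed in; nothing more can be done
None
```

The job is handed in but no verdict came back: by my measurements the cover leans about 19° on the grey plate, centred with label outwards, the scanner was held on the label over 2 s and laid back on its mat, and nothing else moved; I viewed 11 pictures, one over the limit of 10.

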